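Pinch out the dust filter and hold it over the tray

ROBOT

A 6-joint arm with a two-finger parallel gripper is mounted at the origin on the work surface. World frame = base frame: x ahead of the robot, y to its left, z up, the work surface at z = 0. Lengths are in m, angles in degrees, forces in N, time in s.
With the tool pointing down it reaches from about 0.25 to 0.725 m from the base axis. Payload 9.7 kg.
Tool frame: the origin (TCP) lies between the finger pads; the fingertips stand 25 mm ahead of it and the grasp point (between the pads) lies 6 mm ahead of it; z points along the fingers, y is the line along which they close (so a half turn about z gives the same grasp; the last joint's range is limited). The gripper opens to 85 mm and grips with 20 to 120 N. Pads are 22 mm wide; open, the fingers measure 114 mm over their backs; the gripper's body (76 mm by 85 mm) begins 54 mm behind the grasp point. The pads swing forward as they close: fully open they stand 13 mm farther back than shut.
Start: joints at [-63.369, 4.979, 10.078, 95.1, 0, 90], TCP at [0.247, -0.492, 0.256] pointing down, gripper open.
Joint ranges: [-179.16, 179.16], [-48.56, 103.87], [-65.8, 70.77], [-126.05, 130.52], [-82.76, 87.17], [-180, 180]. Speed limits (degrees/s): [127.2, 127.2, 147.25, 180, 180, 180].

INTERFACE

Orientations are given as [roll, pitch, yaw] about the fixed x, y, z axes, in that order (R = Rz(yaw) Ry(pitch) Rx(roll)).
In Python, from workcell import bot gives the robot as it stands. The module is installed in compiled form; this text tells all that it offers.
- The arm moves only by the shell command python3 -m pendant 'ROWS' [FORCE]. ROWS is rows parted by semicolons, their numbers by spaces, 1 to 5 of them, each of 5 numbers: dx, dy, dz in m, then a turn about the tool's z in degrees, then the finger opening in m; each row is the pose to reach, as a shift and turn from the pose commanded when the command began, along the tool's axes at that moment; what a row does not reach only later rows make up. A row lasts 1/12 s, in which the tool goes at most 0.0417 m and 7.16 degrees, less where a joint would pass 70% of its speed; a pose out of reach is approached as far as the arm can. The fingers move at their own pace and stop on an object; FORCE is the grip in N (left out, the last holds). Time passes only in rows, so rows that do not move let the fingers close. It prints the time, the measured TCP pose, the force, the opening and the grip force at its end.
- bot.get_obs(): the state, without advancing time (a new reading comes with each control period).
- bot.camera(name): name is "side" or "top"; returns the picture (384x512x3 uint8, blue, green, red); there is no depth.
- bot.camera_info(name): a dict with "mtx" (3x3 intrinsics, pixels), "extrinsics" (4x4, takes a point from camera to world coordinates). Camera axes: x right, y down, z forward; pixel columns grow to the right and rows downward; lengths in m; the calibration is good to about 2 mm. A picture is of the moment at which its call begins. camera_info takes no time and is no camera call.
- bot.job_done(): hands the job in; it is judged then, once.
The state is a dict: "time": time; "q": joint angles; "qd": joint speeds; "joint_efforts": joint torques, N m; "ee_pos": TCP position; "tcp_rot": TCP orientation; "wrist_force": force on the tool from outside, world axes, zero at the start; "torque": the same for the moment, N m; "opening": finger opening in m; "grasp_force": force on a finger pad.
Only numpy, scipy, OpenCV 4.12 (cv2) and the standard library are available. Lean on these libraries where they do the work, as an engineer would, in place of code of your own. Each camera call takes 0.05 s, during which the arm holds its last target. There are 200 camera calls.

TASK

First slide the steel tray across the table onto the middle of the cork mat, without picking it up. Then pinch the two side catches of the dust extractor's filter cassette together, draw the cassette straight up out of its slot and hold it upright and still over the middle of the tray, well clear of it, with both catches still squeezed: finish while holding it, do not put it down or let go. Leave the two jars and the metal lid where they stand.

Things in the scene. Friction and masses are not known exactly. Their poses are not given: they have to be found in the camera images.
- extractor: Fixed grey bench dust extractor: box 170 (x) by 130 (y) mm, flat top 48 mm above the table, black duct flange 12 mm long on its +x end. Origin: centre of its underside; z up. The cassette stands in a slot centred on the origin, slot floor at 8 mm. A ledge over each catch lug stops the cassette rising more than 2 mm until both catches are pressed in.
- cassette: White filter cassette 80 (x) by 30 (y) by 100 mm high, 260 g +-25%, upright in the extractor's slot (axes alike, 1.5 mm play), 60 mm of it out. Origin: centre of its underside. Black catch plates on its +y and -y sides, 30 mm wide (x), from 20 to 92 mm above the origin; 50 mm over both outer faces at rest, 38 mm pressed in. Raised 20 mm its lugs are past the ledges, 40 mm it is out of the slot.
- catch_left_pad (a point): Where to press the cassette's +y catch plate: middle of the ribbed part of its outer face, 77 mm above the cassette's origin (85 mm above the table when seated), 25 mm from the cassette's middle plane at rest.
- catch_right_pad (a point): The same on the -y catch.
- catch_left (a joint): Travel of the +y catch towards the cassette's middle, m: 0 at rest, 0.006 fully in (a firm stop). Spring: about 2.5 N to start, 7 N fully in. It springs out again when let go. The lug is past the ledge above 0.003 if the cassette stands centred in its slot.
- catch_right (a joint): The same for the -y catch.
- tray: Loose open steel tray, 120 by 120 mm, 32 mm high, walls and floor 4 mm thick, about 300 g (may vary by 30 per cent), standing on the table. Origin: centre of its underside; x and y along its sides, z up.
- mat: Square cork mat, 180 by 180 mm, under 1 mm thick, lying fixed on the table; things slide over it freely. Origin: its centre on the table, axes along its sides.
- clear_jar: Clear glass jar with a metal cap, 56 mm across, 85 mm high, loose; to be left alone. Origin: centre of its underside.
- amber_jar: Amber glass jar with a white cap, 68 mm across, 105 mm high, loose; to be left alone. Origin: centre of its underside.
- dish_lid: Round steel lid with a knob, 90 mm across, 32 mm high, lying loose on the table; to be left alone. Origin: centre of its underside.
Not all that is in view belongs to the job. What is shaped like the tray but turquoise or yellow is not meant.

How it is judged (in metres and radians):
On the way, in this order (a step that is already met when the one before it is completed fails the run):
1. the tray is on the middle of the mat, the cassette still in its slot (horizontal distance between tray and mat below 0.03 m and height (world z) of tray below 0.006 m and z of cassette in the frame of extractor below 0.012 m), for 0.2 s.
2. both catches are pinched in while the cassette is in its slot (value of joint each of catch_left, catch_right above 0.004 m and z of cassette in the frame of extractor below 0.02 m), for 0.1 s.
3. the cassette is drawn up out of the slot (value of joint each of catch_left, catch_right above 0.004 m and z of cassette in the frame of extractor above 0.05 m), for 0.1 s.
At the end, for the whole second after the job is handed in: Tray on the table, within 30 mm of the mat's centre. Cassette held by the fingers with both catches in more than 4 mm, still, upright within 0.2 rad, underside over 50 mm above the table, its middle within 45 mm of the tray's in plan, touching neither tray nor extractor (horizontal distance between tray and mat below 0.03 m and height (world z) of tray below 0.006 m and value of joint each of catch_left, catch_right above 0.004 m and horizontal distance between cassette and tray below 0.045 m and height (world z) of cassette above 0.05 m and angle between cassette's own z axis and vertical below 0.2 rad and linear speed of cassette below 0.03 m/s and contact force between cassette and the fingers above 3 N and contact force between cassette and tray below 0.2 N and contact force between cassette and extractor below 0.2 N and linear speed of tray below 0.02 m/s); the arm keeps its last pose, push and grip.
It fails at once if the tray is picked up or tipped (height (world z) of tray above 0.02 m or angle between tray's own z axis and vertical above 0.3 rad).
It fails at once if the cassette is forced up past its ledges with a catch not pressed (z of cassette in the frame of extractor between 0.016 and 0.026 m and value of joint any of catch_left, catch_right below 0.0015 m).
It fails at once if a jar or the lid is moved more than 30 mm (distance of any of clear_jar, amber_jar, dish_lid from where it was at the start of the episode above 0.03 m).
It also fails if it takes over 67 s, if anything falls off the work surface, if the arm or the gripper's body presses on something with over 40 N, if the wrist force passes 120 N, or if a joint passes its speed limit or range.

## Working session

There is one attempt and no reset: what is moved stays moved. The work goes in short steps, Python scripts to look and compute and a shell command to move; the robot and the scene stay as the last step left them, time stands still between calls to the robot, and variables do not carry over. Pictures are saved under pics/ and viewed, at most 10 in all, crops included, and the job is handed in when it is done.

```bash
mkdir -p pics; python3 - <<'E'
from workcell import bot
import cv2,numpy as np
np.set_printoptions(precision=4,suppress=True)
for n in("top","side"):
    cv2.imwrite(f"pics/{n}0.png",bot.camera(n)); i=bot.camera_info(n); print(i["mtx"],i["extrinsics"])
o=bot.get_obs(); print(o)
E
```

```text
[[496.5083   0.     264.0281]
 [  0.     496.5083 188.7635]
 [  0.       0.       1.    ]] [[-0.0158 -0.9806  0.1953  0.2488]
 [-0.9997  0.0123 -0.019   0.0868]
 [ 0.0163 -0.1956 -0.9806  1.4628]
 [ 0.      0.      0.      1.    ]]
[[379.8547   0.     254.7053]
 [  0.     379.8547 186.7708]
 [  0.       0.       1.    ]] [[ 0.9808 -0.1532  0.1209  0.4145]
 [-0.1949 -0.7377  0.6464 -0.6356]
 [-0.0098 -0.6575 -0.7534  0.9247]
 [ 0.      0.      0.      1.    ]]
{'time': 0.1, 'q': array([-63.3695,   5.0052,  10.0381,  95.0998,   0.0007,  90.0022]), 'qd': array([-0.0257, -0.0275,  0.1375,  0.1108, -0.0215,  0.0096]), 'joint_efforts': array([ -0.0007, -52.1561,  46.5652,   0.016 ,  -0.    ,   0.0001]), 'ee_pos': array([ 0.2464, -0.4915,  0.2557]), 'tcp_rot': array([-179.933 ,   -0.0007,   26.6283]), 'wrist_force': array([ 0.1961, -0.2257, -0.1736]), 'torque': array([ 0.0292, -0.0447, -0.0685]), 'grasp_force': 0.0, 'opening': 0.0853749060439624}
```

View pics/top0.png

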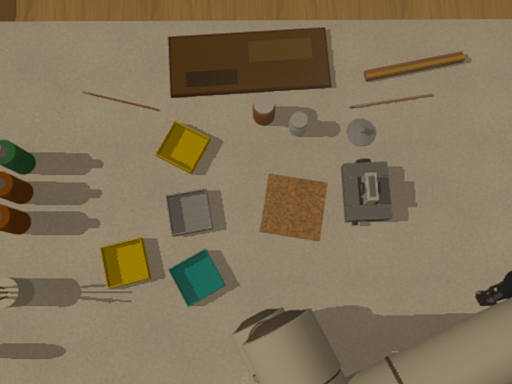

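View pics/side0.png

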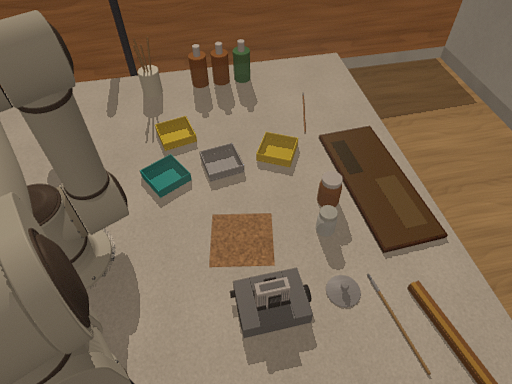

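Top view: grey tray near (190,212), mat (294,207), extractor (367,191) with the cassette in it at (370,187), lid (361,132), and jars (264,112) and (299,124). The turquoise and yellow trays are decoys.

```bash
cat >h.py <<'E'
from workcell import bot
import cv2,numpy as np
np.set_printoptions(precision=4,suppress=True)
def proj(n,P):
    i=bot.camera_info(n);E=i["extrinsics"];c=(np.asarray(P)-E[:3,3])@E[:3,:3];p=c@i["mtx"].T;return p[...,:2]/p[...,2:]
def plane(n,uv,z):
    i=bot.camera_info(n);E=i["extrinsics"];uv=np.atleast_2d(np.asarray(uv,float))
    d=np.c_[uv,np.ones(len(uv))]@np.linalg.inv(i["mtx"]).T@E[:3,:3].T
    return E[:3,3]+d*((z-E[2,3])/d[:,2])[:,None]
def rect(n,mask,z):
    c=max(cv2.findContours(mask.astype(np.uint8),cv2.RETR_EXTERNAL,cv2.CHAIN_APPROX_NONE)[0],key=cv2.contourArea)
    P=plane(n,c[:,0],z)[:,:2]; (cx,cy),s,a=cv2.minAreaRect((P*1000).astype(np.float32)); return np.array([cx,cy,*s,a])
E
python3 - <<'E'
from h import *
t=cv2.imread("pics/top0.png");s=cv2.imread("pics/side0.png")
for n,im,b in(("top",t,(255,170,335,245)),("side",s,(200,205,285,275))):
    hsv=cv2.cvtColor(im,cv2.COLOR_BGR2HSV);m=(hsv[...,1]>100)&(hsv[...,0]<25);k=np.zeros_like(m);k[b[1]:b[3],b[0]:b[2]]=1
    print(n,"mat",rect(n,m&k,0))
crop=lambda im,x,y,w,h,f:cv2.resize(im[y:y+h,x:x+w],None,fx=f,fy=f,interpolation=cv2.INTER_CUBIC)
a=crop(t,160,180,60,60,6.);b=crop(t,335,145,60,90,6.);c=crop(s,195,138,55,50,6.);d=crop(s,225,260,90,80,4.)
out=np.zeros((600,800,3),np.uint8)
for im,x,y in((crop(t,160,180,60,60,4.),0,0),(crop(t,335,150,60,80,5.),245,0),(crop(s,195,138,55,50,4.),550,0),(crop(s,225,262,90,48,4.),0,402),(crop(s,225,290,90,50,4.),365,400)):
    im=im[:600-y,:800-x];out[y:y+im.shape[0],x:x+im.shape[1]]=im
cv2.imwrite("pics/z.png",out)
E
```

```text
top mat [484.8315 -28.5013 179.7209 180.5564  80.0698]
side mat [487.0353 -28.4406 179.5379 179.1915  80.1247]
```

View pics/z.png

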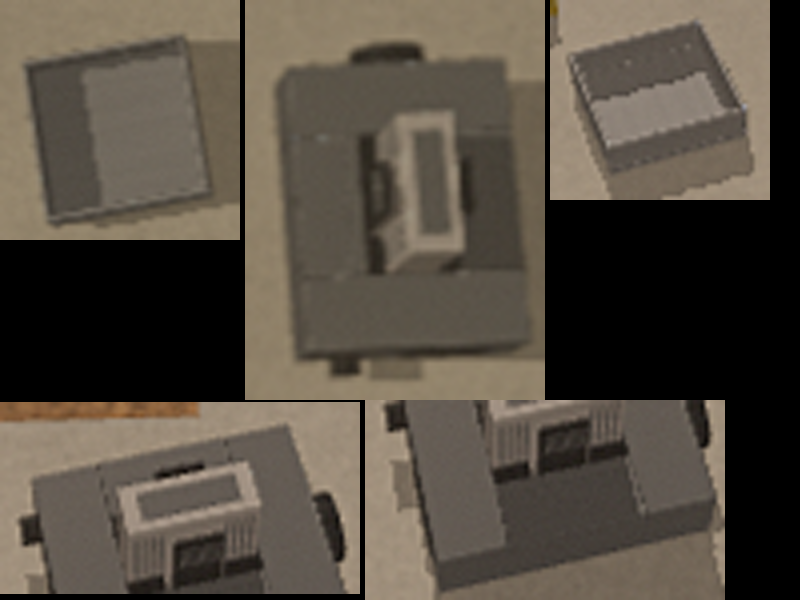

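The zoom shows the tray rim, the cassette's top rim and its catch slots. I'll cast these corners onto the planes at the right heights.

```bash
python3 - <<'E'
from h import *
def f(name,n,c,off,sc,o,z):
    p=(np.array(c,float)-o+.5)/sc-.5+off; P=plane(n,p,z)[:,:2]
    e=[np.linalg.norm(P[i]-P[(i+1)%4]) for i in range(4)]
    d=P[0]+P[1]-P[2]-P[3]
    print(name,n,P.mean(0),np.array(e),"ang of edge01->",np.degrees(np.arctan2(d[1],d[0])))
f("tray","top",[(25,65),(185,38),(212,190),(50,222)],(160,180),4,(0,0),.032)
f("tray","side",[(570,57),(697,24),(745,110),(612,148)],(195,138),4,(550,0),.032)
f("cass","top",[(407,111),(456,109),(465,251),(414,254)],(335,150),5,(245,0),.108)
f("cass","side",[(118,488),(248,463),(261,501),(130,530)],(225,262),4,(0,402),.108)
f("extr","top",[(288,68),(504,60),(529,346),(298,354)],(335,150),5,(245,0),.048)
# side extractor: back-left, back-right from crop A; front from crop B
A=(np.array([(33,480),(290,426)])-(0,402)+.5)/4-.5+(225,262)
B=(np.array([(714,497),(438,560)])-(365,400)+.5)/4-.5+(225,290)
f("extr","side",np.r_[A,B],(0,0),1,0,.048)
E
```

```text
tray top [0.4687 0.2777] [0.118  0.114  0.1182 0.1169] ang of edge01-> 10.17425275587629
tray side [0.4724 0.2762] [0.1137 0.1132 0.114  0.1147] ang of edge01-> 101.34846800654567
cass top [ 0.5234 -0.2435] [0.0277 0.0811 0.0286 0.0816] ang of edge01-> -0.20416727685694425
cass side [ 0.5259 -0.2405] [0.0783 0.025  0.0781 0.0271] ang of edge01-> 93.31396355076954
extr top [ 0.5212 -0.2393] [0.1281 0.1701 0.1338 0.1696] ang of edge01-> 0.2274903580445889
extr side [ 0.5254 -0.2422] [0.1686 0.1254 0.1667 0.1253] ang of edge01-> 91.10459238684443
```

```bash
cat >go.py <<'E'
import sys
from h import *
from scipy.spatial.transform import Rotation as R
a=list(map(float,sys.argv[1:5]));o=bot.get_obs();r=R.from_euler("xyz",o["tcp_rot"],degrees=True)
d=r.inv().apply(np.array(a[:3])-o["ee_pos"])
print("t",o["time"],"pos",o["ee_pos"],"rpy",o["tcp_rot"],"shift",d,"turn",-(a[3]-o["tcp_rot"][2]),"rows",np.linalg.norm(d)/.0417,"F",o["wrist_force"],"open",o["opening"],o["grasp_force"],"j",o["q"])
E
python3 go.py 0.475 0.257 0.2 100.5
```

```text
t 0.1 pos [ 0.2464 -0.4915  0.2557] rpy [-179.933    -0.0007   26.6283] shift [ 0.5398 -0.5666  0.0563] turn -73.87166709081934 rows 18.8148455849616 F [ 0.1961 -0.2257 -0.1736] open 0.0853749060439624 0.0 j [-63.3695   5.0052  10.0381  95.0998   0.0007  90.0022]
```

```bash
python3 -m pendant '0.028 -0.03 0 -7 0.05; 0.056 -0.06 0 -14 0.05; 0.084 -0.09 0 -21 0.05; 0.112 -0.12 0 -28 0.05; 0.14 -0.15 0 -35 0.05'; python3 go.py 0.475 0.257 0.2 100.5
```

```text
time: 0.52
ee_pos: [0.3043, -0.293, 0.2559]
tcp_rot: [-180.0, -0.0, 61.9]
wrist_force: [0.9, -0.2, -0.1]
opening: 0.0499
grasp_force: 0.0
t 0.5167 pos [ 0.3043 -0.293   0.2559] rpy [-179.9726   -0.0123   61.9329] shift [ 0.5656 -0.1081  0.056 ] turn -38.56705185632317 rows 13.875474275470621 F [ 0.9413 -0.2117 -0.0508] open 0.04993062422613146 0.0 j [-43.9222 -12.3162  -6.3624  95.9836   0.0043  74.1449]
```

```bash
python3 -m pendant '0.04 -0.008 0 -7 0.05; 0.08 -0.016 0 -14 0.05; 0.12 -0.024 0 -21 0.05; 0.16 -0.032 0 -28 0.05; 0.2 -0.04 0 -35 0.05'; python3 go.py 0.475 0.257 0.2 100.5
```

```text
time: 0.93
ee_pos: [0.3641, -0.0979, 0.2562]
tcp_rot: [180.0, 0.0, 97.0]
wrist_force: [1.1, -0.1, -0.2]
opening: 0.05
grasp_force: 0.0
t 0.9333 pos [ 0.3641 -0.0979  0.2562] rpy [179.9822   0.0081  96.9501] shift [0.3389 0.153  0.0562] turn -3.5498685833041037 rows 9.01857320827328 F [ 1.148  -0.0551 -0.1992] open 0.04995490355575422 0.0 j [-15.0527 -18.459  -11.1221  97.3173  -0.0009  67.9971]
```

```bash
python3 -m pendant '0.037 0.017 0 -3.5 0.05; 0.074 0.034 0 -3.5 0.05; 0.111 0.051 0 -3.5 0.05; 0.148 0.068 0 -3.5 0.05; 0.185 0.085 0 -3.5 0.05'; python3 go.py 0.475 0.257 0.13 100.5
```

```text
time: 1.35
ee_pos: [0.4273, 0.096, 0.2562]
tcp_rot: [180.0, 0.0, 100.2]
wrist_force: [1.1, -1.3, -0.4]
opening: 0.05
grasp_force: 0.0
t 1.35 pos [0.4273 0.096  0.2562] rpy [179.9893   0.0045 100.1513] shift [0.1501 0.0753 0.1262] turn -0.34870231474238267 rows 5.037754052601376 F [ 1.1011 -1.2566 -0.3951] open 0.050014839020329174 0.0 j [ 12.6614 -10.2591  -4.5957  95.653   -0.005   92.5101]
```

```bash
python3 -m pendant '0.035 0.018 0.01 0 0.05; 0.07 0.036 0.02 0 0.05; 0.105 0.054 0.03 0 0.05; 0.14 0.07 0.04 0 0.05; 0.15 0.075 0.07 0 0.05'; python3 go.py 0.475 0.257 0.035 100.5; python3 - <<'E'
from h import *
t=bot.camera("top");s=bot.camera("side")
f=lambda im,x,y:cv2.resize(im[y:y+150,x:x+130],None,fx=3,fy=3)
cv2.imwrite("pics/a.png",np.hstack([f(t,130,140),f(s,160,60)]))
E
```

```text
time: 1.77
ee_pos: [0.4763, 0.2595, 0.1877]
tcp_rot: [179.8, -0.1, 100.3]
wrist_force: [0.4, 0.5, 0.5]
opening: 0.0502
grasp_force: 0.0
t 1.7667 pos [0.4763 0.2595 0.1877] rpy [179.7517  -0.1345 100.2954] shift [-0.0026 -0.0024  0.1527] turn -0.20461844884289349 rows 3.663455845599945 F [0.403  0.4535 0.5367] open 0.05021001982860026 0.0 j [ 28.5596   2.8017   0.1917  87.1121   0.0499 108.2646]
```

View pics/a.png

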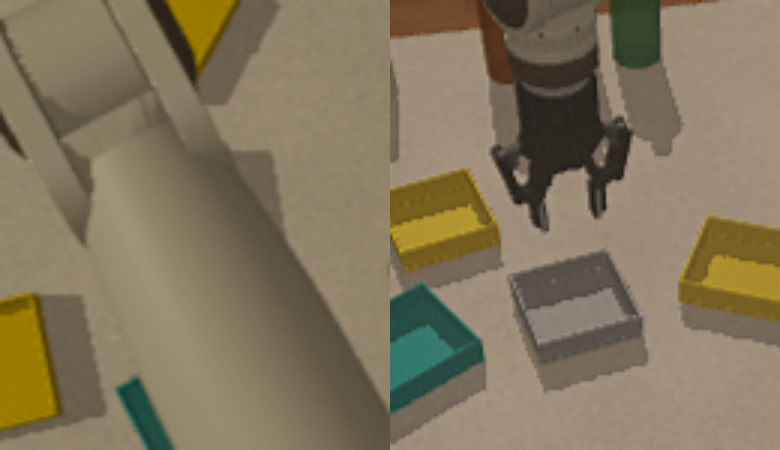

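The side view shows the fingers above the grey tray, in line with its x side and well inside the walls. Next I lower them inside the tray.

```bash
python3 -m pendant '0 0 0.04 0 0.05; 0 0 0.08 0 0.05; 0 0 0.12 0 0.05; 0 0 0.15 0 0.05; 0 0 0.15 0 0.05'; python3 go.py 0.494 -0.073 0.035 100.5
```

```text
time: 2.28
ee_pos: [0.4717, 0.252, 0.0309]
tcp_rot: [-179.5, 0.2, 100.1]
wrist_force: [-0.2, -0.1, -0.7]
opening: 0.0499
grasp_force: 0.0
t 2.2833 pos [0.4717 0.252  0.0309] rpy [-179.5066    0.1722  100.0843] shift [-0.3239 -0.035  -0.0028] turn -0.4157353022112744 rows 7.813809947955356 F [-0.2446 -0.0739 -0.7207] open 0.049912190131898716 0.0 j [ 28.1239   5.2578 -14.6953  70.5693  -0.0109 108.0405]
```

```bash
for i in 1; do :; done; python3 -m pendant '-0.015 -0.0016 -0.002 0 0.05; -0.03 -0.003 -0.003 0 0.05; -0.05 -0.005 -0.003 0 0.05; -0.07 -0.007 -0.003 0 0.05; -0.09 -0.009 -0.003 0 0.05'; python3 go.py 0.494 -0.073 0.034 100.5
```

```text
time: 2.7
ee_pos: [0.4827, 0.1636, 0.0424]
tcp_rot: [179.8, -0.0, 100.1]
wrist_force: [0.3, 2.5, -1.3]
opening: 0.0499
grasp_force: 0.7
t 2.7 pos [0.4827 0.1636 0.0424] rpy [179.8465  -0.0491 100.1246] shift [-0.2349 -0.0304  0.0081] turn -0.3754044639753431 rows 5.684060894371098 F [ 0.2962  2.5265 -1.3388] open 0.04991663647973273 0.7275501731783152 j [ 18.7119   0.7961 -18.0408  71.0041   0.0256  98.5874]
```

```bash
python3 -m pendant '-0.02 -0.0026 0.003 0 0.05; -0.04 -0.005 0.004 0 0.05; -0.06 -0.008 0.004 0 0.05; -0.08 -0.0105 0.004 0 0.05; -0.1 -0.013 0.004 0 0.05'; python3 go.py 0.494 -0.073 0.036 100.5
```

```text
time: 3.12
ee_pos: [0.4877, 0.0628, 0.0388]
tcp_rot: [179.8, -0.0, 100.1]
wrist_force: [0.1, 3.0, 0.5]
opening: 0.0499
grasp_force: 1.5
t 3.1167 pos [0.4877 0.0628 0.0388] rpy [179.7897  -0.0478 100.1183] shift [-0.1348 -0.0176  0.0026] turn -0.381746229702955 rows 3.261047641644167 F [0.1364 2.9805 0.5249] open 0.049855150719377295 1.4851886965334415 j [  7.3084  -1.57   -20.806   70.5563   0.058   87.1904]
```

```bash
python3 -m pendant '-0.02 -0.0026 0.001 0 0.05; -0.04 -0.005 0.001 0 0.05; -0.06 -0.008 0.001 0 0.05; -0.08 -0.0105 0.001 0 0.05; -0.1 -0.013 0.001 0 0.05'; python3 -m pendant '-0.012 -0.0015 0 0 0.05; -0.022 -0.003 0 0 0.05; -0.03 -0.004 0 0 0.05; -0.034 -0.0045 0 0 0.05; -0.034 -0.0045 0 0 0.05'; python3 go.py 0.486 -0.0285 0.036 100.5
```

```text
time: 3.53
ee_pos: [0.4924, -0.0381, 0.0379]
tcp_rot: [179.8, -0.0, 100.1]
wrist_force: [-0.4, 4.2, 2.3]
opening: 0.0501
grasp_force: 1.9
time: 3.95
ee_pos: [0.4929, -0.072, 0.0346]
tcp_rot: [-180.0, 0.0, 100.1]
wrist_force: [-0.3, 0.0, 0.4]
opening: 0.0499
grasp_force: 0.0
t 3.95 pos [ 0.4929 -0.072   0.0346] rpy [-179.993     0.0466  100.091 ] shift [ 0.044   0.0008 -0.0015] turn -0.40895601279683547 rows 1.05608117444824 F [-0.3109  0.0372  0.3824] open 0.04991527958877847 0.0 j [ -8.2814  -0.3266 -20.0647  70.2539  -0.0465  71.6275]
```

```bash
python3 -m pendant '0.01 0 0 0 0.05; 0.01 0 -0.03 0 0.05; 0.01 0 -0.07 0 0.05; 0.01 0 -0.11 0 0.05; 0.01 0 -0.15 0 0.05'; python3 -m pendant '0 0 -0.03 7 0.085; 0.03 0 -0.05 14 0.085; 0.06 0 -0.05 21 0.085; 0.09 0 -0.05 28 0.085; 0.12 0 -0.05 35 0.085'; python3 - <<'E'
from h import *
t=bot.camera("top");s=bot.camera("side")
cv2.imwrite("pics/t1.png",t);cv2.imwrite("pics/s1.png",s)
f=lambda im,x,y:cv2.resize(im[y:y+150,x:x+130],None,fx=3,fy=3,interpolation=cv2.INTER_CUBIC)
cv2.imwrite("pics/b.png",np.hstack([f(t,260,110),f(s,200,195)]))
E
python3 go.py 0.5245 -0.2415 0.2 1
```

```text
time: 4.37
ee_pos: [0.4903, -0.0603, 0.1854]
tcp_rot: [-179.9, 0.0, 100.2]
wrist_force: [1.7, 0.2, -0.1]
opening: 0.0499
grasp_force: 0.0
time: 4.78
ee_pos: [0.4694, 0.0582, 0.2344]
tcp_rot: [180.0, 0.0, 64.9]
wrist_force: [0.3, 0.4, 0.4]
opening: 0.0847
grasp_force: 0.0
t 4.8833 pos [0.469  0.06   0.2341] rpy [-179.9617    0.0103   65.0765] shift [-0.25    0.1774  0.034 ] turn 64.0765494457454 rows 7.397347187897936 F [ 1.1201  0.7734 -0.3038] open 0.08529492795189898 0.0 j [  7.2855  -5.9363  -3.2316  92.7427   0.0117 122.209 ]
```

View pics/b.png

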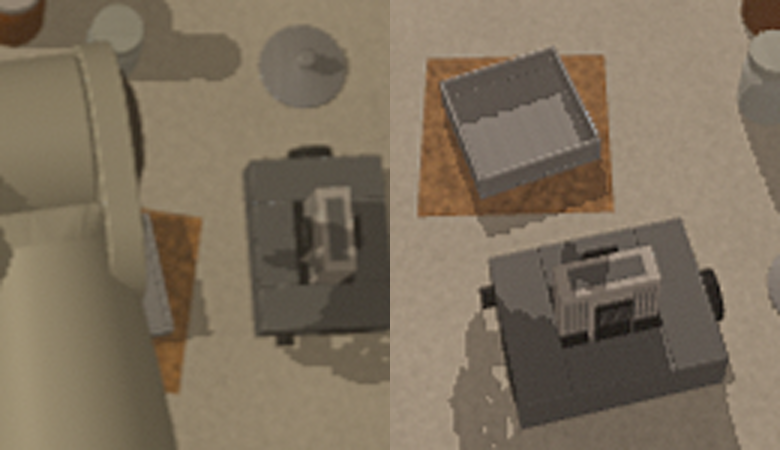

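Side view: the tray is centred on the mat within a few mm. The cassette is still in its slot. Now I refine the tray centre and the yaws from the long edges.

```bash
python3 - <<'E'
from h import *
def P(n,c,off,sc,o,z): return plane(n,(np.array(c,float)-o+.5)/sc-.5+off,z)[:,:2]
T=P("side",[(441,85),(554,48),(599,152),(482,195)],(200,195),3,(390,0),.032);print("tray",T.mean(0))
def ang(a,b): d=b-a;return np.degrees(np.arctan2(d[1],d[0]))
C=P("side",[(118,488),(248,463),(261,501),(130,530)],(225,262),4,(0,402),.108);print("cass side",ang(C[0],C[1]),ang(C[3],C[2]))
C=P("top",[(407,111),(456,109),(465,251),(414,254)],(335,150),5,(245,0),.108);print("cass top",ang(C[3],C[0]),ang(C[2],C[1]))
C=P("top",[(288,68),(504,60),(529,346),(298,354)],(335,150),5,(245,0),.048);print("ext top",ang(C[3],C[0]),ang(C[2],C[1]))
A=P("side",[(33,480),(290,426)],(225,262),4,(0,402),.048);B=P("side",[(714,497),(438,560)],(225,290),4,(365,400),.048);print("ext side",ang(*A),ang(B[1],B[0]))
# mask based: cassette rim outline in both views (bright, unsaturated)
for n,b in(("top",(410-75,165,100,100)),("side",(240,265,70,50))):
    im=cv2.imread(f"pics/{n}0.png");x,y,w,h=(350,165,45,50) if n=="top" else (250,272,45,40)
    k=np.zeros(im.shape[:2],bool);k[y:y+h,x:x+w]=1
    m=(im.min(2)>125)&k;m=cv2.morphologyEx(m.astype(np.uint8),cv2.MORPH_CLOSE,np.ones((3,3)))
    print(n,rect(n,m,.108),m.sum())
E
```

```text
tray [ 0.4902 -0.0356]
cass side 0.29276002823050384 1.7688128770143101
cass top -0.49620554118461324 0.08968390418469385
ext top -0.7473817097694991 1.199106392645206
ext side 1.4960132502902612 1.463885109517348Traceback (most recent call last):
  File "<stdin>", line 14, in <module>
  File "h.py", line 11, in rect
    c=max(cv2.findContours(mask.astype(np.uint8),cv2.RETR_EXTERNAL,cv2.CHAIN_APPROX_NONE)[0],key=cv2.contourArea)
ValueError: max() iterable argument is empty
```

```bash
python3 -m pendant '-0.03 0.022 0 7 0.085; -0.063 0.044 0 14 0.085; -0.096 0.067 0 21 0.085; -0.129 0.09 0 28 0.085; -0.16 0.112 0 35 0.085';  python3 go.py 0.5245 -0.2415 0.2 0.7
```

```text
time: 5.3
ee_pos: [0.5046, -0.1375, 0.234]
tcp_rot: [180.0, 0.1, 30.0]
wrist_force: [1.0, 1.1, -0.8]
opening: 0.0853
grasp_force: 0.0
t 5.3 pos [ 0.5046 -0.1375  0.234 ] rpy [179.9909   0.0508  30.0344] shift [-0.0347  0.1     0.034 ] turn 29.334414610274326 rows 2.6660886507587707 F [ 0.9865  1.133  -0.773 ] open 0.0853330200006029 0.0 j [-15.2267   0.872    3.3202  92.4774  -0.0425 134.7389]
```

```bash
python3 -m pendant '-0.01 0.03 0 7 0.085; -0.02 0.06 0 14 0.085; -0.03 0.09 0.01 21 0.085; -0.0347 0.1 0.02 28 0.085; -0.0347 0.1 0.034 29.3 0.085'; python3 -m pendant '0 0 0 0 0.085; 0 0 0 0 0.085'; python3 go.py 0.5245 -0.2415 0.16 0.7; python3 - <<'E'
from h import *
t=bot.camera("top");s=bot.camera("side")
f=lambda im,x,y:cv2.resize(im[y:y+112,x:x+80],None,fx=5,fy=5,interpolation=cv2.INTER_CUBIC)
cv2.imwrite("pics/c.png",np.hstack([f(t,335,120),f(s,230,215)]))
E
```

```text
time: 5.72
ee_pos: [0.5253, -0.2422, 0.1994]
tcp_rot: [179.9, 0.0, 0.5]
wrist_force: [0.3, 0.0, -0.3]
opening: 0.085
grasp_force: 0.0
time: 5.88
ee_pos: [0.5247, -0.2393, 0.1994]
tcp_rot: [-180.0, 0.1, 1.1]
wrist_force: [0.6, 0.2, 1.0]
opening: 0.0854
grasp_force: 0.0
t 5.8833 pos [ 0.5247 -0.2393  0.1994] rpy [-179.9572    0.135     1.0845] shift [-0.0001  0.0022  0.0394] turn 0.38451368740401315 rows 0.9461821990688712 F [0.5564 0.2288 1.0255] open 0.08543490434942967 0.0 j [-24.5136   7.9826   7.0517  89.2093  -0.0197 154.4019]
```

View pics/c.png

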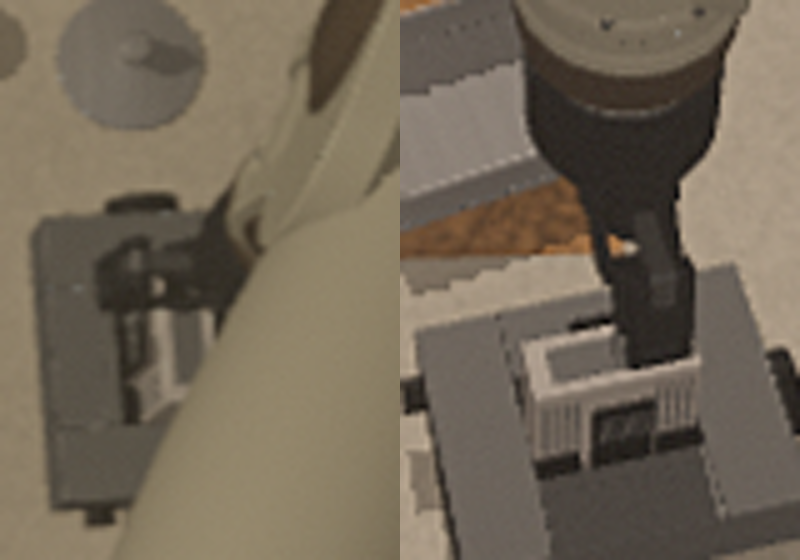

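The side view shows the open fingers straddling the cassette's width, above the catches. I descend to catch height.

```bash
python3 -m pendant '0 0.002 0.03 0.4 0.085; 0 0.002 0.06 0.4 0.085; 0 0.002 0.09 0.4 0.085; 0 0.002 0.111 0.4 0.085; 0 0.002 0.111 0.4 0.085'; python3 -m pendant '0 0 0 0 0.085; 0 0 0 0 0.085' 20; python3 go.py 0.5245 -0.2415 0.088 0.7;python3 - <<'E'
from h import *
s=bot.camera("side")
cv2.imwrite("pics/d.png",cv2.resize(s[220:332,215:325],None,fx=5,fy=5,interpolation=cv2.INTER_CUBIC))
E
```

```text
time: 6.4
ee_pos: [0.5236, -0.2404, 0.0856]
tcp_rot: [-179.9, 0.3, 0.7]
wrist_force: [-0.8, 0.0, -0.6]
opening: 0.0848
grasp_force: 0.0
time: 6.57
ee_pos: [0.5261, -0.2419, 0.0917]
tcp_rot: [179.9, -0.1, 0.6]
wrist_force: [0.6, -0.3, 0.4]
opening: 0.085
grasp_force: 0.0
t 6.5667 pos [ 0.5261 -0.2419  0.0917] rpy [179.9321  -0.1378   0.5989] shift [-0.0016 -0.0004  0.0036] turn -0.10108472956169923 rows 0.09642988222633027 F [ 0.5846 -0.2719  0.3617] open 0.08495849078532668 0.0 j [-24.6864   8.7637  -3.9815  77.1012  -0.0025 154.7148]
```

View pics/d.png

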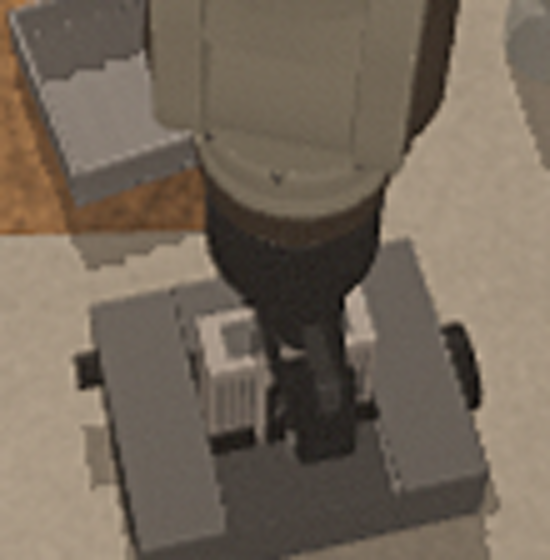

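```bash
python3 - <<'E'
from h import *
P=np.array([[.5245,-.2415-.025,.085],[.526,-.242-.0425-.012,.078],[.5245,-.2415-.015,.108]])
print((proj("side",P)-[215,220])*5)
from scipy.spatial.transform import Rotation
for k in range(2):
    bot.camera("side")
    print(bot.get_obs()["ee_pos"])
E
```

```text
[[293.3772 398.5181]
 [311.0106 465.3796]
 [289.8288 356.6274]]
[ 0.5264 -0.2421  0.0918]
[ 0.5262 -0.2421  0.0915]
```

```bash
python3 -m pendant '0 0 0 0 0.065; 0 0 0 0 0.055; 0 0 0 0 0.05; 0 0 0 0 0.046; 0 0 0 0 0.042' 25;  python3 go.py 0.5245 -0.2415 0.088 0.7; python3 -m pendant '0 0 0 0 0.037; 0 0 0 0 0.035; 0 0 0 0 0.033; 0 0 0 0 0.03; 0 0 0 0 0.03' 40;  python3 go.py 0.5245 -0.2415 0.088 0.7
```

```text
time: 7.13
ee_pos: [0.5255, -0.242, 0.0901]
tcp_rot: [180.0, -0.0, 0.5]
wrist_force: [-1.3, 0.4, 5.0]
opening: 0.0424
grasp_force: 5.3
t 7.1333 pos [ 0.5255 -0.242   0.0901] rpy [179.968   -0.0498   0.5383] shift [-0.001  -0.0005  0.002 ] turn -0.16167688435042427 rows 0.05575123952906009 F [-1.2974  0.4317  5.0374] open 0.04238842445396379 5.310060381889343 j [-24.7266   8.8134  -4.1041  77.0238  -0.0077 154.735 ]
time: 7.55
ee_pos: [0.5256, -0.242, 0.0909]
tcp_rot: [180.0, -0.1, 0.5]
wrist_force: [-2.3, 1.1, 10.8]
opening: 0.0331
grasp_force: 39.0
t 7.55 pos [ 0.5256 -0.242   0.0909] rpy [179.9545  -0.0974   0.543 ] shift [-0.0011 -0.0005  0.0029] turn -0.157028572744643 rows 0.07444586915972785 F [-2.2931  1.0867 10.8247] open 0.033108832400981635 39.03105139732361 j [-24.7252   8.7659  -4.0675  77.059    0.0004 154.7319]
```

```bash
python3 -m pendant '0 0 -0.002 0 0.03; 0 0 -0.004 0 0.03; 0 0 -0.006 0 0.03; 0 0 -0.008 0 0.03; 0 0 -0.01 0 0.03';  python3 go.py 0.49 -0.036 0.088 0.7
```

```text
time: 7.97
ee_pos: [0.5251, -0.2418, 0.0991]
tcp_rot: [-180.0, 0.0, 0.5]
wrist_force: [-0.2, 0.5, -2.5]
opening: 0.0335
grasp_force: 40.4
t 7.9667 pos [ 0.5251 -0.2418  0.0991] rpy [-179.9835    0.0377    0.5341] shift [-0.0331 -0.2061  0.0112] turn -0.1658662526650292 rows 5.012536761819638 F [-0.1649  0.5376 -2.5214] open 0.03345406929850865 40.36023795604706 j [-24.7236   8.6628  -3.2685  78.1099  -0.0012 154.7422]
```

The load reads 2.5 N, which is just the cassette's weight, so it is past the ledges' hold. I keep lifting.

```bash
python3 -m pendant '0 0 -0.005 0 0.03; 0 0 -0.01 0 0.03; 0 0 -0.015 0 0.03; 0 0 -0.02 0 0.03; 0 0 -0.025 0 0.03';  python3 -m pendant '0 0 -0.008 0 0.03; 0 0 -0.018 0 0.03; 0 0 -0.028 0 0.03; 0 0 -0.038 0 0.03; 0 0 -0.048 0 0.03';  python3 -m pendant '0 0 -0.01 0 0.03; 0 0 -0.02 0 0.03; 0 0 -0.03 0 0.03; 0 0 -0.04 0 0.03; 0 0 -0.045 0 0.03'; python3 go.py 0.49 -0.036 0.22 0.7
python3 - <<'E'
from h import *
s=bot.camera("side")
cv2.imwrite("pics/e.png",cv2.resize(s[170:332,200:325],None,fx=3.5,fy=3.5,interpolation=cv2.INTER_CUBIC))
E
```

```text
time: 8.38
ee_pos: [0.5253, -0.2419, 0.125]
tcp_rot: [180.0, -0.0, 0.5]
wrist_force: [0.3, -0.3, -2.1]
opening: 0.0332
grasp_force: 40.4
time: 8.8
ee_pos: [0.5253, -0.2419, 0.1737]
tcp_rot: [180.0, -0.0, 0.5]
wrist_force: [0.8, -0.7, -3.1]
opening: 0.0328
grasp_force: 40.4
time: 9.22
ee_pos: [0.5255, -0.242, 0.2191]
tcp_rot: [180.0, -0.1, 0.5]
wrist_force: [-0.1, 0.0, -1.8]
opening: 0.0336
grasp_force: 40.3
t 9.2167 pos [ 0.5255 -0.242   0.2191] rpy [179.9652  -0.0762   0.5353] shift [-0.0336 -0.2063 -0.0011] turn -0.16465146920616602 rows 5.011699130995322 F [-0.1214  0.0095 -1.7803] open 0.033636857183710754 40.33031165599823 j [-24.7236   8.2174   9.4882  91.187    0.001  154.741 ]
```

View pics/e.png

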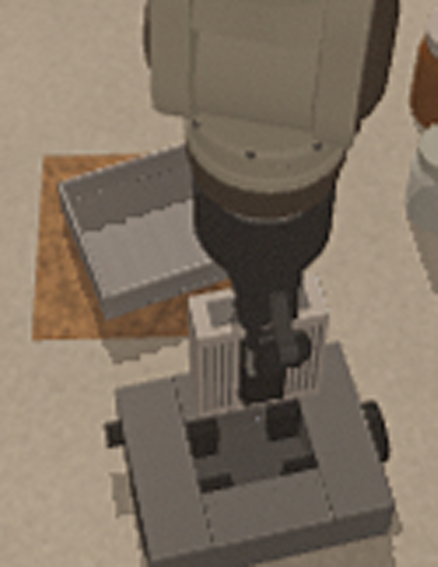

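The picture shows the cassette out of its slot and upright in the fingers. Now I carry it over the tray.

```bash
python3 -m pendant '-0.002 -0.012 0 0 0.03; -0.006 -0.036 0 0 0.03; -0.01 -0.06 0 0 0.03; -0.014 -0.085 0 0 0.03; -0.018 -0.11 0 0 0.03'; python3 -m pendant '-0.004 -0.025 0 0 0.03; -0.008 -0.05 0 0 0.03; -0.012 -0.072 0 0 0.03; -0.014 -0.088 0 0 0.03; -0.016 -0.096 0 0 0.03'; python3 -m pendant '0 0 0 0 0.03; 0 0 0 0 0.03; 0 0 0 0 0.03; 0 0 0 0 0.03; 0 0 0 0 0.03';python3 go.py 0.49 -0.036 0.22 0.7
python3 - <<'E'
from h import *
s=bot.camera("side")
cv2.imwrite("pics/f.png",cv2.resize(s[130:332,170:345],None,fx=2.9,fy=2.9,interpolation=cv2.INTER_CUBIC))
E
```

```text
time: 9.68
ee_pos: [0.5054, -0.1305, 0.2165]
tcp_rot: [-180.0, 0.1, 0.5]
wrist_force: [0.4, -0.0, -2.9]
opening: 0.0333
grasp_force: 40.4
time: 10.1
ee_pos: [0.4885, -0.034, 0.2168]
tcp_rot: [-180.0, 0.0, 0.6]
wrist_force: [1.6, -0.1, -2.4]
opening: 0.0332
grasp_force: 40.4
time: 10.52
ee_pos: [0.4894, -0.0369, 0.2171]
tcp_rot: [180.0, 0.0, 0.5]
wrist_force: [-0.6, -0.5, -2.0]
opening: 0.0331
grasp_force: 40.4
t 10.5167 pos [ 0.4894 -0.0369  0.2171] rpy [179.9958   0.0184   0.469 ] shift [ 0.0007 -0.0009 -0.0029] turn -0.230967013731114 rows 0.07436631707017777 F [-0.6074 -0.5488 -1.9948] open 0.03308278598159998 40.35401523113251 j [ -4.3105  -3.749   -3.0743  90.6926  -0.0057 175.2204]
```

View pics/f.png

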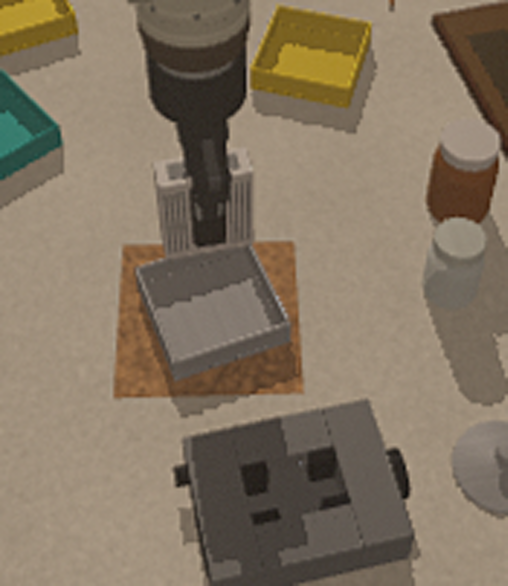

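The cassette hangs upright above the tray; it only looks farther back because it is raised. The jars and lid have not moved. I let it settle, then hand in.

```bash
python3 -m pendant '0 0 0 0 0.03; 0 0 0 0 0.03; 0 0 0 0 0.03; 0 0 0 0 0.03; 0 0 0 0 0.03'; python3 -c "
from workcell import bot
print(bot.job_done())"
```

```text
time: 10.98
ee_pos: [0.4893, -0.0362, 0.2173]
tcp_rot: [180.0, -0.0, 0.5]
wrist_force: [-0.1, 0.1, -3.3]
opening: 0.0329
grasp_force: 40.4
the job is handed in; nothing more can be done
None
```

I slid the tray to within about 10 mm of the mat's centre and handed the job in at about 11 s with the cassette held upright and still over it, underside about 13 cm above the table; both catches should be fully in (fingers 33 mm apart at 40 N), but I could not see them directly, and no verdict came back.

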